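Check a gear housing's gasket joint with a leak-detector wand

TASK

Take the orange leak-detector wand from its blue stand and run its brass tip along the black gasket line on top of the gear housing, in one slow unbroken pass from the yellow dot, round the bend, to the red dot: no faster than about 3 cm a second, the tip over the line to within 5 mm and no more than 1 cm above it, without pressing on the housing. Then gently hang the wand back upright by its collar in the stand's fork and let go, leaving the other things on the bench where they are.

Things in the scene. Friction and masses are not known exactly. Their poses are not given: they have to be found in the camera images.
- housing: gear housing bolted to the bench: a bent grey-green tube with a flat level flange on top (80 mm above the bench, 56 mm wide, one side aluminium, the other grey-green), on a grey foot 130 (x) by 220 (y) by 10 mm. Origin: centre of the foot's underside, z up. Bolt heads 9 mm across, 3 mm high, stand on the flange 21 mm to either side of the black gasket line; nothing on it is higher.
- seam_start (a point): start of the black gasket line (5 mm wide, flush): centre of the yellow dot (13 mm across), on the flange top. Its x axis points along the straight first leg (100 mm) to the bend, z up. In the housing's frame at (-25, -85, 80) mm; this leg runs along the housing's +y.
- seam_bend (a point): the bend of the gasket line (40 degrees to the right, seen from above), on the flange top. Its x axis points along the straight second leg (85 mm) to the red dot, z up. In the housing's frame at (-25, 15, 80) mm.
- seam_end (a point): end of the gasket line: centre of the red dot (13 mm across), on the flange top. Axes as at the bend. In the housing's frame at (29.6, 80.1, 80) mm.
- wand: leak-detector wand: round, rigid, loose, 148 mm long, about 0.2 kg, at first hanging upright in the stand. From the top: orange handle 30 mm across, 70 mm long; black collar 46 mm across, 8 mm thick; steel stem 18 mm across, 45 mm long; brass tip 25 mm long, tapering to 8 mm across. Origin: centre of the collar's underside; z along its axis, from tip to handle.
- wand_handle (a point): centre of the wand's handle, on its axis: 43 mm above the collar's underside, 113 mm above the end of the tip, 35 mm below the wand's top.
- wand_collar (a point): centre of the underside of the wand's collar, 43 mm below the handle's centre and 70 mm above the end of the tip.
- wand_tip (a point): end of the wand's brass tip, on its axis, 113 mm below the handle's centre.
- stand: blue steel stand bolted to the bench, topped by a level fork 10 mm thick: two prongs 21 mm wide, 80 mm long along x, with a slot 25 mm wide between them, open to -x and upwards. Foot 120 by 100 by 12 mm below; a post under the closed end, 30 to 50 mm to +x. Nothing stands above the fork. Origin: on the bench, straight below the seat point.
- fork_seat (a point): the place in the stand's fork for the wand's axis, at the height of the fork's top (95 mm above the bench), where the collar's underside rests. The slot runs from its mouth, 30 mm to -x of this point, to its closed end, 22 mm to +x. x along the prongs, z up.
- hub_mark (a point): rusty flanged hub, standing, 60 mm across and 62 mm high: to be left alone. The point is the centre of its underside.
- shaft: steel shaft, lying along its y, 200 mm long, 28 mm thick: to be left alone. Origin: centre of its underside.
- jar: amber jar with black cap, 68 mm across, 85 mm high: to be left alone. Origin: centre of its underside.
- wrench: steel wrench lying flat, 170 mm long: to be left alone.
There are look-alikes about, which are no part of the job. Leave any pink or purple look-alike of the wand alone.

How it is judged (in metres and radians):
On the way, in this order (a step that is already met when the one before it is completed fails the run):
1. the wand's tip is at the yellow dot (within 16 mm) (distance between wand_tip and seam_start below 0.016 m), for 0.1 s.
2. the tip is half-way along the first leg, on the line (x of wand_tip in the frame of seam_start between 0.05 and 0.1 m and x of wand_tip in the frame of seam_start above 0 m and y of wand_tip in the frame of seam_start between -0.008 and 0.008 m and z of wand_tip in the frame of seam_start between -0.01 and 0.014 m), for 0.1 s.
3. the tip is at the bend (within 16 mm) (distance between wand_tip and seam_bend below 0.016 m), for 0.1 s.
4. the tip is half-way along the second leg, on the line (x of wand_tip in the frame of seam_bend between 0.042 and 0.085 m and x of wand_tip in the frame of seam_bend above 0 m and y of wand_tip in the frame of seam_bend between -0.008 and 0.008 m and z of wand_tip in the frame of seam_bend between -0.01 and 0.014 m), for 0.1 s.
5. the tip is at the red dot (within 16 mm) (distance between wand_tip and seam_end below 0.016 m), for 0.1 s.
At the end, for the whole second after the job is handed in: The wand is released and at rest, upright (0.12 rad), collar on the fork's top (5 mm in height), its axis in the slot (8 mm across; from 20 mm on the open side to 16 mm on the closed side of the seat); hub, shaft, jar and wrench within 30 mm of where they were (x of wand_collar in the frame of fork_seat between -0.02 and 0.016 m and y of wand_collar in the frame of fork_seat between -0.008 and 0.008 m and z of wand_collar in the frame of fork_seat between -0.005 and 0.005 m and angle between wand_collar's own z axis and vertical below 0.12 rad and linear speed of wand below 0.02 m/s and distance of each of hub_mark, shaft, jar, wrench from where it was at the start of the episode below 0.03 m); the robot touches nothing.
It fails at once if between the dots, the low tip (under 25 mm over the flange) strays over 8 mm to the side of the line or over 14 mm above it (((x of wand_tip in the frame of seam_start between 0.016 and 0.1 m and y of wand_tip in the frame of seam_start between -0.045 and 0.045 m and z of wand_tip in the frame of seam_start between -0.01 and 0.025 m) or (x of wand_tip in the frame of seam_bend between 0 and 0.069 m and y of wand_tip in the frame of seam_bend between -0.045 and 0.045 m and z of wand_tip in the frame of seam_bend between -0.01 and 0.025 m)) and not ((x of wand_tip in the frame of seam_start between -0.02 and 0.108 m and y of wand_tip in the frame of seam_start between -0.008 and 0.008 m and z of wand_tip in the frame of seam_start between -0.01 and 0.014 m) or (x of wand_tip in the frame of seam_bend between -0.008 and 0.105 m and y of wand_tip in the frame of seam_bend between -0.008 and 0.008 m and z of wand_tip in the frame of seam_bend between -0.01 and 0.014 m))).
It fails at once if the wand moves faster than 65 mm/s while its tip is on the seam between the dots (((x of wand_tip in the frame of seam_start between 0.016 and 0.1 m and y of wand_tip in the frame of seam_start between -0.045 and 0.045 m and z of wand_tip in the frame of seam_start between -0.01 and 0.025 m) or (x of wand_tip in the frame of seam_bend between 0 and 0.069 m and y of wand_tip in the frame of seam_bend between -0.045 and 0.045 m and z of wand_tip in the frame of seam_bend between -0.01 and 0.025 m)) and linear speed of wand above 0.065 m/s).
It fails at once if the wand presses on the housing with more than 12 N (contact force between wand and housing above 12 N).
It fails at once if the wand is banged into the stand (more than 40 N) (contact force between wand and stand above 40 N).
It fails at once if the hub, shaft, jar or wrench is moved more than 30 mm (distance of any of hub_mark, shaft, jar, wrench from where it was at the start of the episode above 0.03 m).
It also fails if it takes over 67 s, if anything falls off the work surface, if the arm or the gripper's body presses on something with over 40 N, if the wrist force passes 120 N, or if a joint passes its speed limit or range.

ROBOT

A 6-joint arm with a two-finger parallel gripper is mounted at the origin on the work surface. World frame = base frame: x ahead of the robot, y to its left, z up, the work surface at z = 0. Lengths are in m, angles in degrees, forces in N, time in s.
With the tool pointing down it reaches from about 0.275 to 0.975 m from the base axis. Payload 8.4 kg.
Tool frame: the origin (TCP) lies midway between the tips of the shut fingers; the grasp point (between the pads) lies 19 mm behind it; z points along the fingers, y is the direction in which the jaws open and shut (so a half turn about z gives the same grasp; the last joint's range is limited). The gripper opens to 92 mm and grips with 3 to 60 N. Pads are 20 mm wide; open, the fingers measure 128 mm over their backs; the gripper's body (75 mm by 189 mm) begins 69 mm behind the grasp point.
Start: joints at [76.295, 20.225, 93.587, -0, 66.188, -0.138], TCP at [0.147, 0.608, 0.215] pointing down, gripper open.
Joint ranges: [-150.9, 150.9], [-52.94, 120.26], [3.33, 152.33], [-74.26, 254.26], [0, 154.13], [-172.89, 172.89]. Speed limits (degrees/s): [127.2, 127.2, 159.86, 180, 180, 180].

INTERFACE

Orientations are given as [roll, pitch, yaw] about the fixed x, y, z axes, in that order (R = Rz(yaw) Ry(pitch) Rx(roll)).
In Python, from cell import bot gives the robot as it stands.
- The arm moves only by the tool play_rows, never from a script. Its argument "steps" is one flat list of numbers, 7 for each row, row after row: the shift along the world's x, y, z in m, then the turn, a rotation vector about the world's x, y, z in degrees, then the closure, from -1 (fully open) to 1 (shut). In form: [x, y, z, wx, wy, wz, hand, x, y, z, wx, wy, wz, hand, ...]. A call has exactly 8 rows; each row is the pose to reach, as a shift and turn from the pose measured when the call began; what a row does not reach only later rows make up. A row lasts 1/8 s, in which the tool goes at most 62.5 mm and 10.7 degrees, less where a joint would pass 70% of its speed; a pose out of reach is approached as far as the arm can. A call with a gripper value outside its range is refused whole. The fingers move at their own pace and stop on an object; "newtons" is the grip in N (left out, the last holds). Time passes only in rows, so rows that repeat a pose let the fingers close, or fill a call up. It gives the time, the measured TCP pose, the force and the opening at its end, in the units of the state.
- bot.sense(): the state, without advancing time (a new reading comes with each control period).
- bot.capture(name): name is "side" or "top" or "wrist"; returns a dict with "img" (400x640x3 uint8, red, green, blue), "range_z" (400x640 float32, m along the optical axis (not along the pixel's ray), 0 where there is no reading), "vfov" (degrees; the focal length in pixels is half the picture's height over the tangent of half this angle, whatever the lens; pixels are square), "cx", "cy" (the principal point, pixels), "k1" (the pictures are not rectified: a ray, as slopes to the right and down, at radius r is drawn at 1 + k1 r^2 times it, then the intrinsics apply), "R" (3x3) and "t" (3): a world point X has camera coordinates R X + t. Camera axes: x right, y down, z forward; pixel columns grow to the right and rows downward; lengths in m; the calibration is good to about 2 mm. A picture is of the moment at which its call begins.
- bot.sign_off(): hands the job in, once; it reports no verdict.
Trained networks look in the newest picture that a camera, given by its name, has taken for a name from the list of things; names that differ only in an ending like _2 or _b are one class to them, and where a whole thing is asked for, a point or a joint stands for the part that bears it (a point fixed in the world has none). Each returns a list of dicts, best first, with "score" (0 to 1); they miss things now and then, are a little off and sometimes report something else, mostly with a low value. They report only what shows in the picture. A call takes as long as a camera call. They do not tell look-alikes from the thing itself.
- bot.spot_in(camera, target): "location" ([row, column] in pixels, amid what is visible of it).
- bot.outline_of(camera, target): "region" (400x640 bool, what is visible of it) and "location" ([row, column] in pixels, amid what is visible of it).
- bot.landmark_of(camera, target): "location" ([row, column] in pixels: a listed point, or the origin of a listed thing).
The state is a dict: "time_s": time; "joint_pos": joint angles; "joint_vel": joint speeds; "effort": joint torques, N m; "position": TCP position; "tcp_rot": TCP orientation; "ft_force": force on the tool from outside, world axes, zero at the start; "wrist_torque": the same for the moment, N m; "grip_width": finger opening in m.
Only numpy, scipy, OpenCV 4.12 (cv2) and the standard library are available. Lean on these libraries where they do the work, as an engineer would, in place of code of your own. Each camera call takes 0.05 s, during which the arm holds its last target.

## Working session

There is one attempt and no reset: what is moved stays moved. The work goes in short steps, Python scripts to look and compute and a tool call to move; the robot and the scene stay as the last step left them, time stands still between calls to the robot, and variables do not carry over. Pictures are saved under pics/ and viewed, and the job is handed in when it is done.

Besides the shell and the picture viewer there is one more tool, called after "Call:" as name(argument=value, ...) on one line, values as JSON. play_rows: Moves the arm, as the interface text tells. Its arguments: {"type":"object","properties":{"steps":{"type":"array","items":{"type":"number"}},"newtons":{"type":"number"}},"required":["steps"]}

```bash
mkdir -p pics; ls
cat > h.py <<'E'
import numpy as np, cv2
from cell import bot
def K(c):
    f=200/np.tan(np.radians(c["vfov"]/2)); return f
def ray(c,px):
    r,cc=px; f=K(c); u=np.array([(cc-c["cx"])/f,(r-c["cy"])/f])
    M=np.array([[f,0,c["cx"]],[0,f,c["cy"]],[0,0,1.]])
    s=cv2.undistortPoints(np.array([[[cc,r]]],float),M,np.array([c["k1"],0,0,0.]))[0,0]
    return np.array([s[0],s[1],1.])
def at_z(c,px,z):
    d=c["R"].T@ray(c,px); o=-c["R"].T@c["t"]; return o+d*(z-o[2])/d[2]
def deproj(c,px):
    r,cc=map(int,np.round(px)); z=np.median(c["range_z"][r-1:r+2,cc-1:cc+2])
    return c["R"].T@(ray(c,px)*z-c["t"])
def proj(c,X):
    p=c["R"]@np.array(X)+c["t"]; s=p[:2]/p[2]; s=s*(1+c["k1"]*(s@s)); return np.array([s[1]*K(c)+c["cy"],s[0]*K(c)+c["cx"]])
def save(n,img,s=1): cv2.imwrite("pics/"+n+".png",cv2.resize(img[:,:,::-1],None,fx=s,fy=s,interpolation=cv2.INTER_CUBIC))
E
python3 - <<'E'
from h import *
print(bot.sense())
for n in ["side","top","wrist"]:
    c=bot.capture(n); save(n+"0",c["img"]); print(n,c["vfov"],c["cx"],c["cy"],c["k1"],(-c["R"].T@c["t"]).round(3),c["R"].round(3).tolist())
    for t in ["seam_start","seam_bend","seam_end","wand","wand_collar","wand_handle","wand_tip","fork_seat","housing","stand","hub_mark","jar","shaft","wrench"]:
        L=bot.landmark_of(n,t)
        print(t,[(np.round(d["location"]).tolist(),round(d["score"],2),deproj(c,d["location"]).round(3).tolist() if 2<d["location"][0]<397 and 2<d["location"][1]<637 else 0) for d in L[:4]])
E
```

```text
pics
{'time_s': 0.0, 'joint_pos': array([ 7.62958732e+01,  2.02633243e+01,  9.36305067e+01,  7.90173719e-04,
        6.61878379e+01, -1.37301078e-01]), 'joint_vel': array([-0.0149243 , -0.0017655 ,  0.04307315,  0.00142509, -0.13250696,
       -0.06704544]), 'effort': array([-5.41038153e-04, -5.93816113e+01, -3.34222841e+01,  6.96690730e-02,
        2.29632331e-02, -8.78142009e-05]), 'position': array([0.1464834 , 0.60706172, 0.21384389]), 'tcp_rot': array([-1.79918333e+02, -9.18159092e-04,  1.66432854e+02]), 'ft_force': array([-0.65033098,  0.11200999,  0.68897285]), 'wrist_torque': array([-0.00693197,  0.04692356,  0.02213349]), 'grip_width': 0.09206969361698532}
side 43.86633805436463 322.7052422436852 203.97433790995908 -0.0475462214781788 [-0.247 -1.094  1.136] [[0.801, -0.599, -0.002], [-0.362, -0.481, -0.798], [0.477, 0.64, -0.602]]
seam_start [([197.0, 292.0], 0.83, [0.527, 0.124, 0.082]), ([246.0, 342.0], 0.51, [0.482, -0.214, 0.113]), ([246.0, 343.0], 0.18, [0.486, -0.216, 0.113])]
seam_bend [([183.0, 277.0], 0.75, [0.533, 0.234, 0.08])]
seam_end [([173.0, 285.0], 0.62, [0.
[... 2559 characters left out ...]
.0, 383.0], 0.88, [0.486, -0.199, 0.144])]
housing [([208.0, 272.0], 0.76, [0.543, 0.196, 0.083])]
stand [([227.0, 380.0], 0.55, [0.487, -0.194, 0.101])]
hub_mark [([204.0, 325.0], 0.7, [0.57, 0.005, 0.062])]
jar [([224.0, 190.0], 0.88, [0.472, 0.487, 0.075])]
shaft [([159.0, 320.0], 0.73, [0.753, 0.03, 0.025])]
wrench [([249.0, 463.0], 0.75, [0.43, -0.516, 0.007])]
wrist 66.84294436136292 319.9296960398144 200.92676920864704 -0.03918600621599014 [0.08  0.623 0.385] [[0.234, 0.972, 0.0], [0.943, -0.227, 0.243], [0.237, -0.057, -0.97]]
seam_start []
seam_bend []
seam_end []
wand []
wand_collar []
wand_handle []
wand_tip []
fork_seat []
housing []
stand []
hub_mark []
jar []
shaft []
wrench []
```

Run:
```python
from h import *
c=bot.capture("side"); save("sideA",c["img"][150:350,200:460],3)
c=bot.capture("top"); save("topA",c["img"][140:290,230:480],3.2)
```

```text
(no output)
```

View pics/sideA.png

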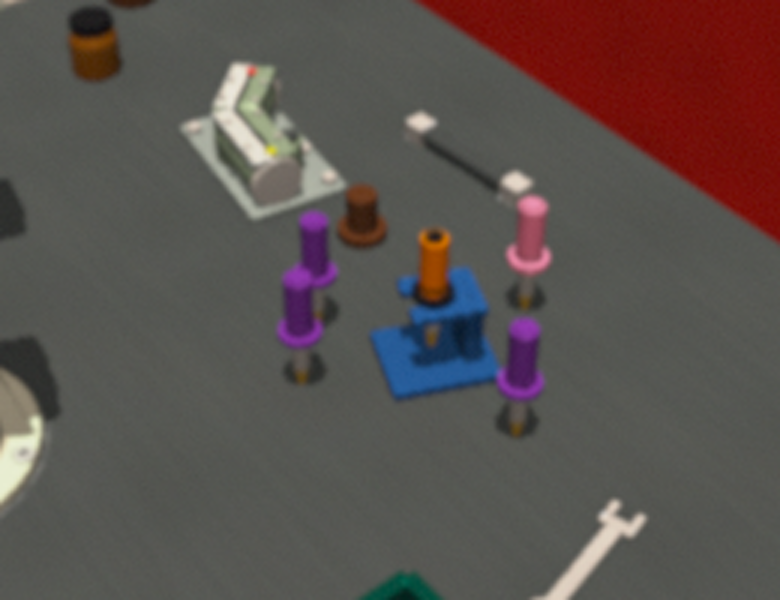

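View pics/topA.png

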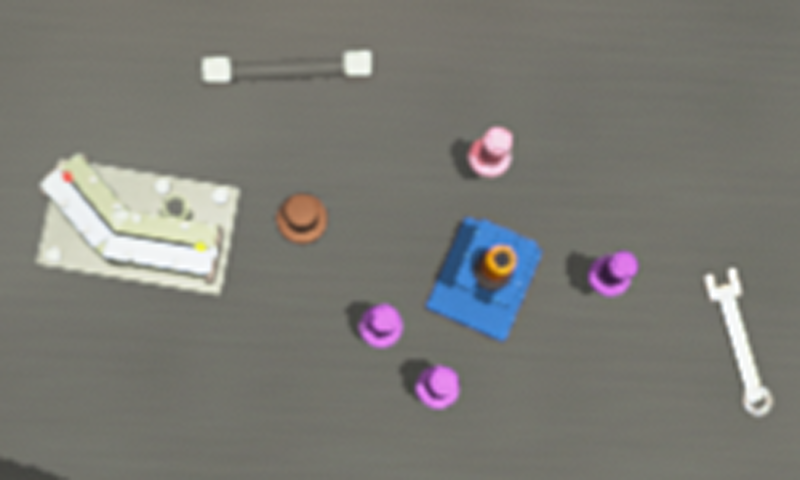

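View pics/wrist0.png

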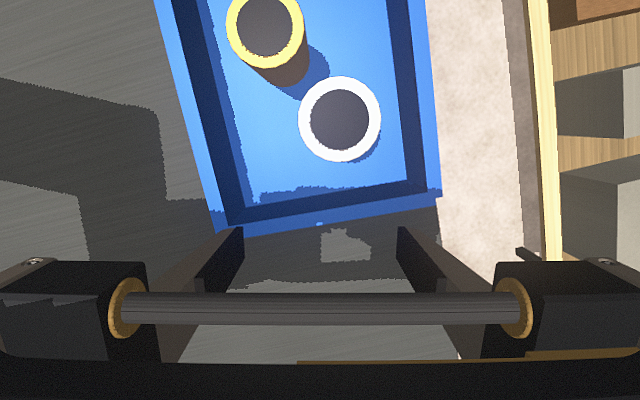

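Call:
play_rows(steps=[0.02,-0.03,0.01,0,0,-6,-1,0.05,-0.075,0.03,0,0,-16,-1,0.085,-0.125,0.046,0,0,-26,-1,0.12,-0.175,0.046,0,0,-36,-1,0.15,-0.225,0.046,0,0,-46,-1,0.185,-0.275,0.046,0,0,-56,-1,0.22,-0.325,0.046,0,0,-66,-1,0.25,-0.375,0.046,0,0,-76,-1])

```text
time_s: 3.35
position: [0.3977, 0.2309, 0.2609]
tcp_rot: [179.9, -0.0, 90.1]
ft_force: [0.9, 0.1, 0.1]
grip_width: 0.0919
```

Call:
play_rows(steps=[0.035,-0.05,0,0,0,-8,-1,0.07,-0.1,0,0,0,-16,-1,0.085,-0.135,0,0,0,-22,-1,0.09,-0.142,0,0,0,-24,-1,0.09,-0.142,0,0,0,-24,-1,0.09,-0.142,0,0,0,-24,-1,0.09,-0.142,0,0,0,-24,-1,0.09,-0.142,0,0,0,-24,-1])

```text
time_s: 4.35
position: [0.4874, 0.0896, 0.261]
tcp_rot: [179.9, -0.0, 66.2]
ft_force: [-0.1, -0.4, -1.1]
grip_width: 0.0919
```

Run:
```python
from h import *
s=bot.sense(); print(s["time_s"],s["position"],s["tcp_rot"],s["joint_pos"])
c=bot.capture("wrist"); save("w1",c["img"]); np.savez("w1.npz",**c)
for t in ["seam_start","seam_bend","seam_end","housing","hub_mark"]:
    for d in bot.landmark_of("wrist",t)[:3]: print(t,np.round(d["location"]),round(d["score"],2),deproj(c,d["location"]).round(4),at_z(c,d["location"],.08).round(4))
```

```text
4.35 [0.48742139 0.08959152 0.26102541] [ 1.79942392e+02 -3.47515468e-02  6.61873731e+01] [ 1.02442174e+01  5.89698621e+00  1.06006201e+02 -3.74227062e-03
  6.80296240e+01  3.40582598e+01]
seam_start [154. 329.] 0.92 [0.5106 0.1178 0.0813] [0.5106 0.1177 0.08  ]
seam_bend [ 59. 302.] 0.9 [0.5247 0.2235 0.0803] [0.5247 0.2235 0.08  ]
housing [ 79. 325.] 0.85 [0.5397 0.1945 0.0835] [0.54   0.1949 0.08  ]
hub_mark [204. 389.] 0.92 [0.556  0.026  0.0555] [0.5533 0.0342 0.08  ]
```

View pics/w1.png

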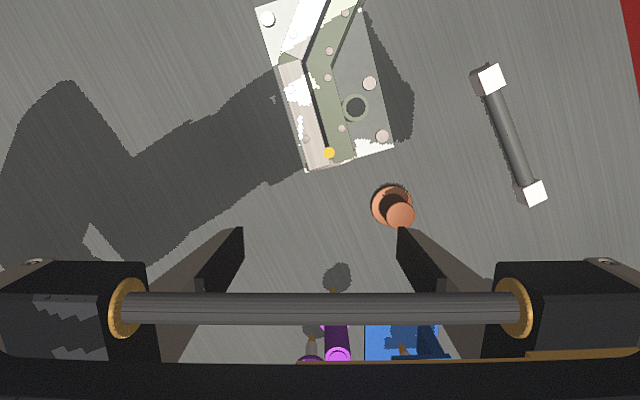

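Call:
play_rows(steps=[0.015,0.03,0,0,0,0,-1,0.025,0.06,0,0,0,0,-1,0.025,0.06,0,0,0,0,-1,0.025,0.06,0,0,0,0,-1,0.025,0.06,0,0,0,0,-1,0.025,0.06,0,0,0,0,-1,0.025,0.06,0,0,0,0,-1,0.025,0.06,0,0,0,0,-1])

```text
time_s: 5.65
position: [0.5127, 0.1488, 0.261]
tcp_rot: [179.9, -0.0, 66.1]
ft_force: [0.3, -0.2, 0.6]
grip_width: 0.0919
```

Run:
```python
from h import *
c=bot.capture("wrist"); save("w2",c["img"][:260,180:500],2.4); np.savez("w2.npz",**c)
for t in ["seam_start","seam_bend","seam_end"]:
    for d in bot.landmark_of("wrist",t)[:3]: print(t,np.round(d["location"]),round(d["score"],2),deproj(c,d["location"]).round(4),at_z(c,d["location"],.08).round(4))
hsv=cv2.cvtColor(c["img"],cv2.COLOR_RGB2HSV)
Y=cv2.inRange(hsv,(20,130,120),(35,255,255)); R=cv2.inRange(hsv,(0,130,120),(8,255,255))|cv2.inRange(hsv,(172,130,120),(180,255,255))
for n,m in(("Y",Y),("R",R)):
    k,_,st,ce=cv2.connectedComponentsWithStats(m)
    for i in range(1,k):
        if st[i,4]>15: print(n,st[i],ce[i],at_z(c,ce[i][::-1],.08).round(4))
```

```text
seam_start [203. 328.] 0.81 [0.5127 0.1244 0.0808] [0.5126 0.1243 0.08  ]
seam_bend [120. 302.] 0.95 [0.524  0.2248 0.0799] [0.524  0.2248 0.08  ]
seam_end [ 45. 333.] 0.87 [0.5865 0.2816 0.0813] [0.5867 0.2818 0.08  ]
R [ 606    0   34  147 2530] [627.33754941  63.32529644] [0.8866 0.1363 0.08  ]
R [330  43  11  13 117] [334.96581197  49.24786325] [0.587  0.2772 0.08  ]
R [631 146   9  10  29] [634.34482759 150.24137931] [0.8758 0.0347 0.08  ]
R [637 176   3  10  17] [638.         180.76470588] [ 0.8739 -0.0051  0.08  ]
```

View pics/w2.png

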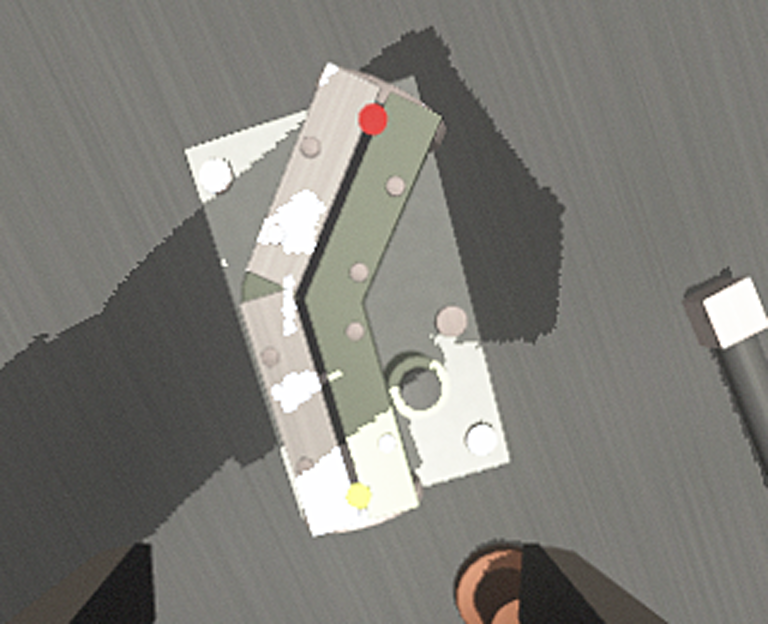

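```bash
cat >> h.py <<'E'
MOD=np.array([[-25,-85],[-25,15],[29.6,80.1]])/1000
def fit(P):
    P=np.array(P)[:,:2]; a=MOD-MOD.mean(0); b=P-P.mean(0); U,S,V=np.linalg.svd(a.T@b); R=(U@V).T; t=P.mean(0)-R@MOD.mean(0)
    return np.degrees(np.arctan2(R[1,0],R[0,0])),t,(MOD@R.T+t),(P-(MOD@R.T+t))
E
python3 - <<'E'
from h import *
c=dict(np.load("w2.npz"))
img=c["img"]; hsv=cv2.cvtColor(img,cv2.COLOR_RGB2HSV)
m=cv2.inRange(hsv,(24,90,180),(34,255,255)); m[:190]=0;m[225:]=0;m[:,:310]=0;m[:,350:]=0
k,_,st,ce=cv2.connectedComponentsWithStats(m);print(st,ce)
y=ce[1+st[1:,4].argmax()][::-1]
P=[at_z(c,p,.08) for p in (y,(124.2,305.4),(49.25,334.97))]
print(np.round(P,4)); a=fit(P)
for x in a: print(np.round(x,4))
v=cv2.resize(img[:260,180:500][:,:,::-1],None,fx=2.4,fy=2.4,interpolation=cv2.INTER_CUBIC).copy()
S,B,E_=a[2]
for A,Bb in((S,B),(B,E_)):
  for f in np.linspace(0,1,9):
    q=proj(c,[*(A+(Bb-A)*f),.08]); cv2.circle(v,(int((q[1]-180+.5)*2.4),int((q[0]+.5)*2.4)),2,(255,0,255),-1)
cv2.imwrite("pics/w2m.png",v)
E
```

```text
[[     0      0    640    400 255945]
 [   324    201     10     11     55]] [[319.49800543 199.49860712]
 [328.78181818 205.98181818]]
[[0.5116 0.1204 0.08  ]
 [0.5255 0.2186 0.08  ]
 [0.587  0.2772 0.08  ]]
-7.3745
[0.5477 0.2012]
[[0.512  0.1201]
 [0.5248 0.2193]
 [0.5873 0.2768]]
[[-0.0004  0.0003]
 [ 0.0007 -0.0007]
 [-0.0003  0.0004]]
```

View pics/w2m.png

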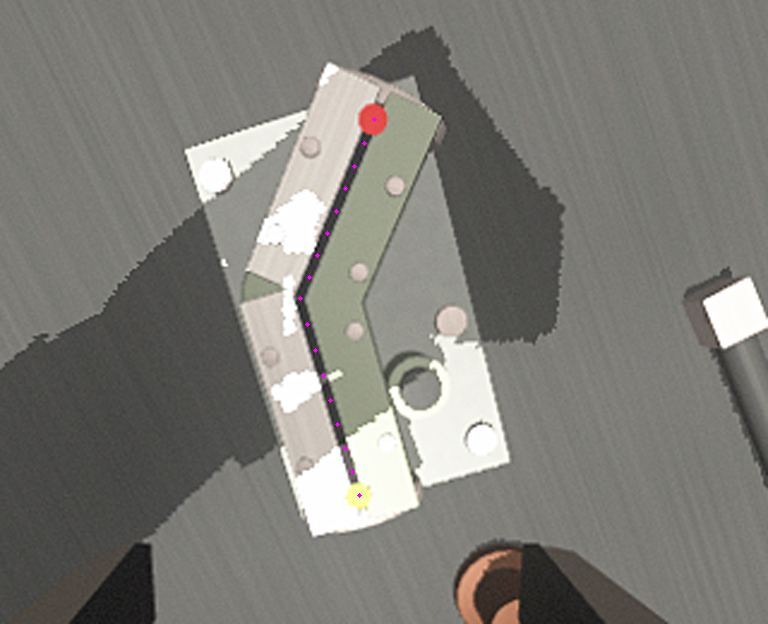

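Call:
play_rows(steps=[-0.005,-0.03,0,0,0,0,-1,-0.01,-0.085,0,0,0,0,-1,-0.02,-0.145,0,0,0,0,-1,-0.03,-0.205,0,0,0,0,-1,-0.04,-0.265,0,0,0,0,-1,-0.05,-0.325,0,0,0,0,-1,-0.055,-0.385,0,0,0,0,-1,-0.06,-0.43,0,0,0,0,-1])

```text
time_s: 6.85
position: [0.4522, -0.2835, 0.2611]
tcp_rot: [179.9, -0.0, 66.0]
ft_force: [0.3, -0.5, 0.8]
grip_width: 0.0917
```

Call:
play_rows(steps=[0,-0.03,0,0,0,0,-1,0,-0.04,0,0,0,0,-1,0,-0.04,0,0,0,0,-1,0,-0.04,0,0,0,0,-1,0,-0.04,0,0,0,0,-1,0,-0.04,0,0,0,0,-1,0,-0.04,0,0,0,0,-1,0,-0.04,0,0,0,0,-1])

```text
time_s: 7.85
position: [0.4522, -0.3234, 0.2611]
tcp_rot: [179.9, -0.0, 66.1]
ft_force: [-0.7, 0.4, -0.4]
grip_width: 0.0915
```

Run:
```python
from h import *
c=bot.capture("wrist"); save("w3",c["img"][:260,120:520],2); np.savez("w3.npz",**c)
for t in ["fork_seat","wand_handle","wand_collar","wand","stand"]:
    for d in bot.landmark_of("wrist",t)[:5]: print(t,np.round(d["location"]),round(d["score"],2),deproj(c,d["location"]).round(4),at_z(c,d["location"],.095).round(4))
```

```text
wand_handle [ 65. 315.] 0.96 [ 0.4952 -0.2171  0.1749] [ 0.5001 -0.2033  0.095 ]
wand_handle [  5. 439.] 0.88 [ 0.6183 -0.2087  0.1363] [ 0.6377 -0.2014  0.095 ]
wand_handle [192. 366.] 0.82 [ 0.4948 -0.3355  0.1499] [ 0.4978 -0.35    0.095 ]
wand_handle [ 73. 170.] 0.56 [ 0.3753 -0.1637  0.1422] [ 0.3583 -0.1477  0.095 ]
wand_collar [182. 365.] 0.85 [ 0.4973 -0.3279  0.1433] [ 0.5003 -0.3391  0.095 ]
wand_collar [ 21. 428.] 0.74 [ 0.6181 -0.2122  0.1043] [ 0.6221 -0.2108  0.095 ]
wand_collar [ 78. 188.] 0.57 [ 0.3755 -0.162   0.1022] [ 0.3732 -0.1599  0.095 ]
wand_collar [ 71. 314.] 0.56 [ 0.4925 -0.2209  0.173 ] [ 0.4965 -0.2087  0.095 ]
wand [ 71. 314.] 0.93 [ 0.4924 -0.2204  0.1729] [ 0.4964 -0.2082  0.095 ]
wand [ 77. 192.] 0.73 [ 0.3767 -0.1606  0.0948] [ 0.3768 -0.1606  0.095 ]
wand [ 21. 427.] 0.6 [ 0.6173 -0.2118  0.103 ] [ 0.6206 -0.2106  0.095 ]
wand [184. 362.] 0.6 [ 0.4946 -0.3288  0.1419] [ 0.497  -0.3397  0.095 ]
stand [ 81. 317.] 0.83 [ 0.4935 -0.2225  0.1242] [ 0.4948 -0.2188  0.095 ]
```

View pics/w3.png

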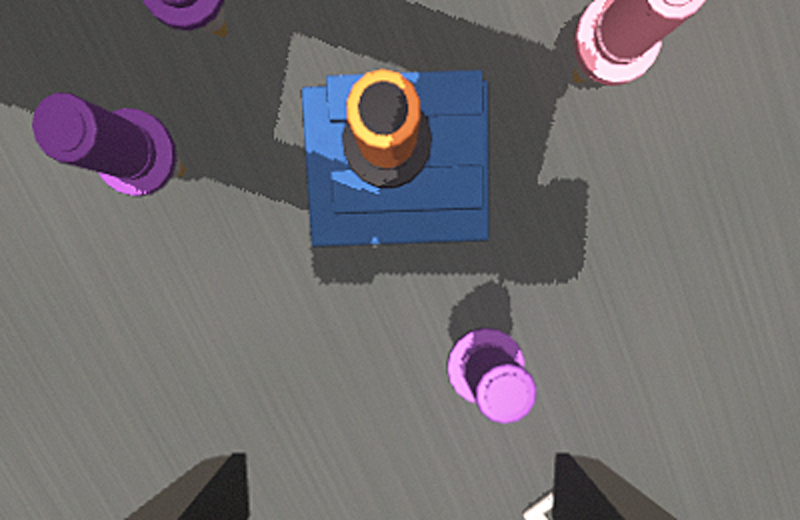

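Run:
```python
from h import *
c=dict(np.load("w3.npz"))
def px(x,y): return ((y)/2-.25, x/2-.25+120)
print("top",at_z(c,px(383,107),.173).round(4))
hsv=cv2.cvtColor(c["img"],cv2.COLOR_RGB2HSV)
P=[at_z(c,px(*q),.095)[:2] for q in((328,76),(483,71),(483,208),(334,213))]
P=np.array(P);print(P.round(4))
print("len",np.linalg.norm(P[1]-P[0]),np.linalg.norm(P[2]-P[3]),"w",np.linalg.norm(P[0]-P[3]),np.linalg.norm(P[1]-P[2]))
M=np.array([[-30,33.5],[50,33.5],[50,-33.5],[-30,-33.5]])/1000
a=M-M.mean(0);b=P-P.mean(0);U,S,V=np.linalg.svd(a.T@b);R=(U@V).T
seat=P.mean(0)-R@M.mean(0); yaw=np.degrees(np.arctan2(R[1,0],R[0,0]));print("seat",seat.round(4),yaw,(P-(M@R.T+seat)).round(4))
# depth-based: points at top of handle
d=c["range_z"]; rr,cc=np.mgrid[30:110,270:350]
Q=np.array([deproj(c,(r,q)) for r,q in zip(rr.ravel(),cc.ravel())])
h=Q[abs(Q[:,2]-.173)<.006]; print(len(h),h.min(0).round(4),h.max(0).round(4),((h.min(0)+h.max(0))/2).round(4))
k=Q[(abs(Q[:,2]-.103)<.004)]; print(len(k), k.min(0),k.max(0))
np.set_printoptions(suppress=True)
# slot overlay check + model of collar circle
v=cv2.resize(c["img"][:130,250:380][:,:,::-1],None,fx=5,fy=5,interpolation=cv2.INTER_CUBIC).copy()
def dr(X,col):
    q=proj(c,X); cv2.circle(v,(int((q[1]-250+.5)*5),int((q[0]+.5)*5)),2,col,-1)
for t in np.linspace(0,6.28,60):
    T=at_z(c,px(383,107),.173)
    for r,z in((.015,.173),(.023,.103)): dr([T[0]+r*np.cos(t),T[1]+r*np.sin(t),z],(255,255,0))
for x,y in [(-30,y) for y in(33.5,12.5,-12.5,-33.5)]+[(50,33.5),(50,-33.5),(22,12.5),(22,-12.5),(0,12.5),(0,-12.5)]:
    dr([*(seat+R@np.array([x,y])/1000),.095],(255,0,255))
cv2.imwrite("pics/w3m.png",v)
```

```text
top [ 0.4958 -0.2077  0.173 ]
[[ 0.4813 -0.1666]
 [ 0.5545 -0.1964]
 [ 0.5289 -0.2587]
 [ 0.4553 -0.229 ]]
len 0.07901447041093972 0.07939674262484621 w 0.0675042926634984 0.06733918199374113
seat [ 0.4958 -0.2089] -22.24777328621901 [[ 0.0006 -0.0001]
 [-0.0002  0.0004]
 [-0.0004  0.0001]
 [ 0.     -0.0004]]
1150 [ 0.481  -0.2228  0.1671] [ 0.51   -0.1933  0.1758] [ 0.4955 -0.2081  0.1715]
579 [ 0.47347083 -0.23070905  0.09932189] [ 0.51790404 -0.19144451  0.10619704]
```

View pics/w3m.png

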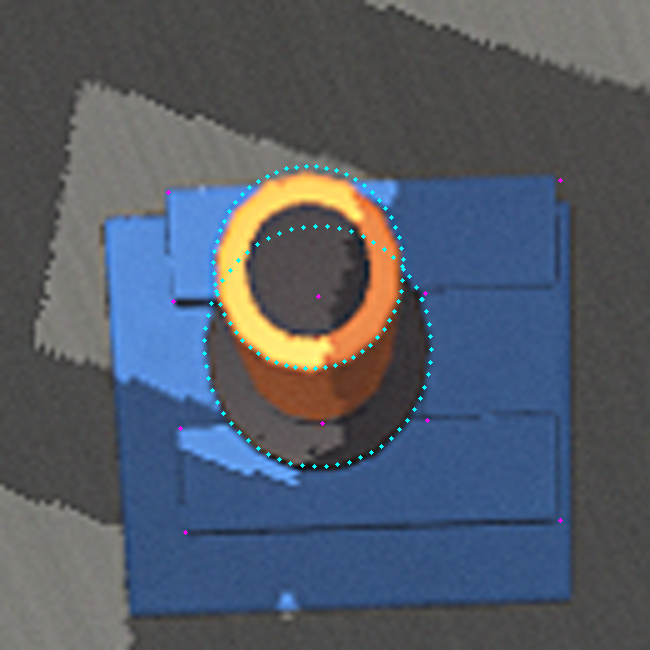

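Call:
play_rows(steps=[0.02,0.05,0,0,0,0,-1,0.038,0.1,0,0,0,0,-1,0.0435,0.115,0,0,0,0,-1,0.0435,0.115,-0.01,0,0,0,-1,0.0435,0.115,-0.04,0,0,0,-1,0.0435,0.115,-0.06,0,0,0,-1,0.0435,0.115,-0.07,0,0,0,-1,0.0435,0.115,-0.07,0,0,0,-1])

```text
time_s: 9.15
position: [0.495, -0.2092, 0.1904]
tcp_rot: [180.0, -0.0, 66.0]
ft_force: [-0.8, -0.4, 1.1]
grip_width: 0.0919
```

Run:
```python
from h import *
s=bot.sense();print(s["position"],s["tcp_rot"])
c=bot.capture("wrist"); save("w4",c["img"])
print(proj(c,[.4957,-.208,.173]), proj(c,s["position"]))
```

```text
[ 0.495014   -0.2091829   0.19036788] [ 1.79993242e+02 -4.88572431e-03  6.59912911e+01]
[229.67205545 320.56035277] [241.5009579  320.37084323]
```

View pics/w4.png

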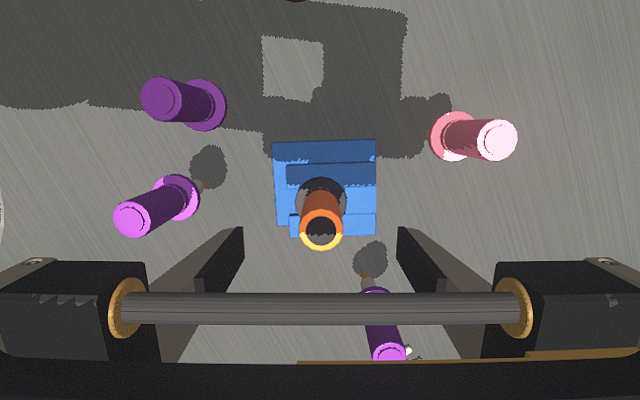

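Call:
play_rows(steps=[0.0007,0.0012,-0.02,0,0,0,-1,0.0007,0.0012,-0.04,0,0,0,-1,0.0007,0.0012,-0.06,0,0,0,-1,0.0007,0.0012,-0.071,0,0,0,-1,0.0007,0.0012,-0.071,0,0,0,-1,0.0007,0.0012,-0.071,0,0,0,0,0.0007,0.0012,-0.071,0,0,0,0.2,0.0007,0.0012,-0.071,0,0,0,0.3], newtons=25)

```text
time_s: 10.2
position: [0.4965, -0.2081, 0.1206]
tcp_rot: [179.9, -0.0, 66.0]
ft_force: [0.3, 0.9, 0.5]
grip_width: 0.0643
```

Call:
play_rows(steps=[0,0,0,0,0,0,0.5,0,0,0,0,0,0,0.8,0,0,0,0,0,0,1,0,0,0,0,0,0,1,0,0,0,0,0,0,1,0,0,0,0,0,0,1,0,0,0,0,0,0,1,0,0,0,0,0,0,1], newtons=25)

```text
time_s: 11.2
position: [0.4965, -0.2081, 0.1206]
tcp_rot: [179.9, -0.0, 66.0]
ft_force: [-0.5, 0.1, -0.7]
grip_width: 0.0294
```

Call:
play_rows(steps=[0,0,0.005,0,0,0,1,0,0,0.015,0,0,0,1,0,0,0.03,0,0,0,1,0,0,0.05,0,0,0,1,0,0,0.07,0,0,0,1,0,0,0.09,0,0,0,1,0,0,0.105,0,0,0,1,0,0,0.11,0,0,0,1])

```text
time_s: 12.2
position: [0.4969, -0.2083, 0.232]
tcp_rot: [179.8, -0.0, 66.0]
ft_force: [-0.6, 0.2, -1.8]
grip_width: 0.0297
```

Run:
```python
from h import *
s=bot.sense();print(s["position"],s["tcp_rot"],s["ft_force"],s["grip_width"])
c=bot.capture("side"); p=s["position"]
print([proj(c,[p[0],p[1],p[2]-d]).round(1) for d in(-.054,.0256,.0956)])
save("s5",c["img"][200:300,270:430],5)
c=bot.capture("wrist"); save("w5",c["img"])
```

```text
[ 0.49693028 -0.20826331  0.23199574] [ 1.79768991e+02 -1.19039025e-02  6.60029187e+01] [-0.55302611  0.1773721  -1.77358301] 0.02965490497723193
[array([198. , 345.6]), array([219.5, 345. ]), array([237.3, 344.4])]
```

View pics/s5.png

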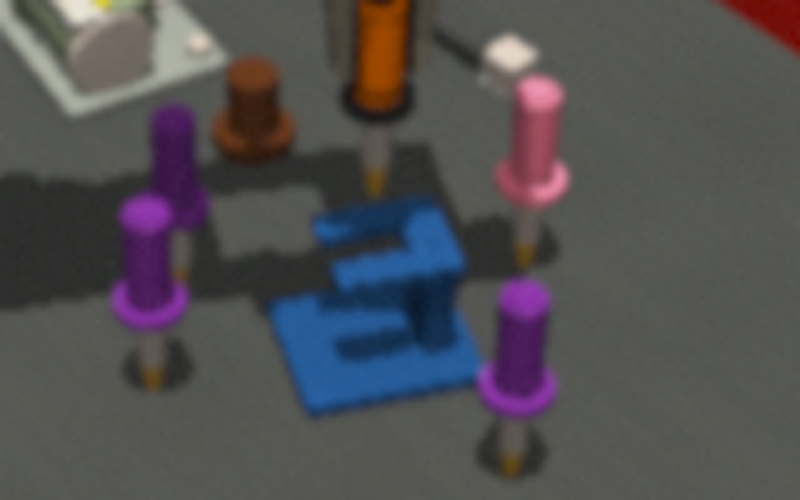

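View pics/w5.png

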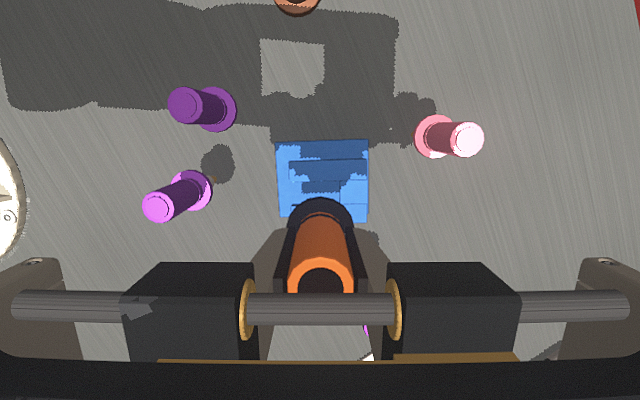

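Call:
play_rows(steps=[0.001,0.025,0,0,0,0,1,0.003,0.075,0,0,0,0,1,0.006,0.13,0,0,0,0,1,0.009,0.185,0,0,0,0,1,0.012,0.24,0,0,0,0,1,0.014,0.285,0,0,0,0,1,0.015,0.315,0,0,0,0,1,0.015,0.325,0,0,0,0,1])

```text
time_s: 13.3
position: [0.5111, 0.1183, 0.2302]
tcp_rot: [179.9, 0.0, 66.1]
ft_force: [0.6, -0.3, -2.2]
grip_width: 0.0294
```

Call:
play_rows(steps=[0,0,0,0,0,0,1,0,0,-0.01,0,0,0,1,0,0,-0.02,0,0,0,1,0,0,-0.03,0,0,0,1,0,0,-0.03,0,0,0,1,0,0,-0.03,0,0,0,1,0,0,-0.03,0,0,0,1,0,0,-0.03,0,0,0,1])

```text
time_s: 14.3
position: [0.5113, 0.1184, 0.2005]
tcp_rot: [179.9, 0.0, 66.1]
ft_force: [-0.2, -0.0, -1.7]
grip_width: 0.0295
```

Run:
```python
from h import *
c=bot.capture("side"); 
for i in range(3):
    s=bot.sense();p=s["position"];print(p,s["tcp_rot"],s["ft_force"]); bot.capture("top")
print("tip",proj(c,[p[0],p[1],p[2]-.0956]).round(1),"collar",proj(c,[p[0],p[1],p[2]-.0256]).round(1),"dot",proj(c,[.512,.1201,.08]).round(1),"bend",proj(c,[.5248,.2193,.08]).round(1),"end",proj(c,[.5873,.2768,.08]).round(1))
save("s6",c["img"][150:230,240:340],7)
c=bot.capture("wrist"); save("w6",c["img"][:300,160:480],2)
```

```text
[0.51120271 0.11834694 0.20043753] [1.79883086e+02 1.65614666e-02 6.61252749e+01] [ 0.23330283  0.17697966 -2.30152105]
[0.51110942 0.1183277  0.20036135] [1.79892817e+02 2.39252507e-02 6.61259414e+01] [-0.13595996 -0.64023137 -2.70739317]
[0.51110744 0.11833939 0.20033279] [1.79893776e+02 2.44993065e-02 6.61277666e+01] [ 0.45775744 -0.0847649  -1.31875442]
tip [194.1 289.5] collar [177.7 288.6] dot [199.4 289.7] bend [185.5 277.7] end [173.1 283.3]
```

View pics/s6.png

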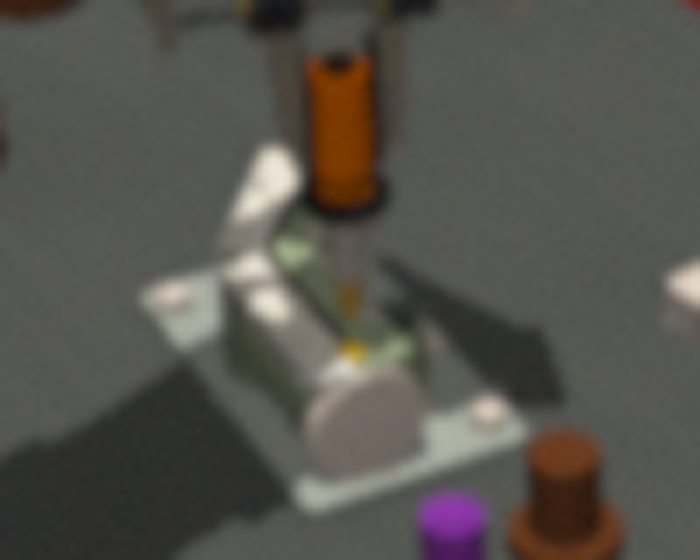

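View pics/w6.png

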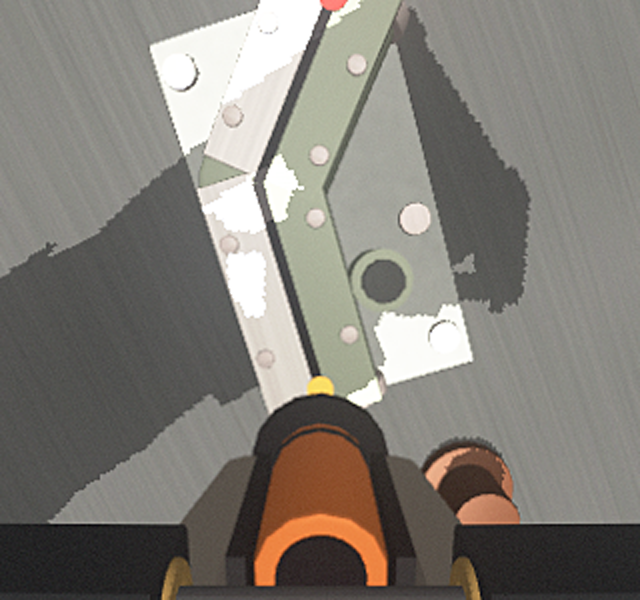

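Call:
play_rows(steps=[0.0012,0,-0.003,0,0,0,1,0.0012,0,-0.007,0,0,0,1,0.0012,0,-0.011,0,0,0,1,0.0012,0,-0.015,0,0,0,1,0.0012,0,-0.018,0,0,0,1,0.0012,0,-0.0195,0,0,0,1,0.0012,0,-0.0195,0,0,0,1,0.0012,0,-0.0195,0,0,0,1])

```text
time_s: 15.55
position: [0.5124, 0.1183, 0.1809]
tcp_rot: [179.9, 0.0, 66.1]
ft_force: [0.3, 0.3, -1.0]
grip_width: 0.0297
```

Run:
```python
from h import *
c=bot.capture("side"); 
for i in range(2):
    s=bot.sense();p=s["position"];print(p,s["tcp_rot"],s["ft_force"]); bot.capture("top")
print("tip",proj(c,[p[0],p[1],p[2]-.0956]).round(1))
save("s7",c["img"][150:230,240:340],7)
```

```text
[0.51236869 0.11833522 0.18088966] [1.79889526e+02 1.93618406e-02 6.61216486e+01] [-0.35328114 -0.18211818 -2.86400526]
[0.51238419 0.11831833 0.18091222] [1.79885533e+02 1.92923710e-02 6.61264528e+01] [ 0.48535844 -0.22721027 -1.8361711 ]
tip [198.4 290. ]
```

View pics/s7.png

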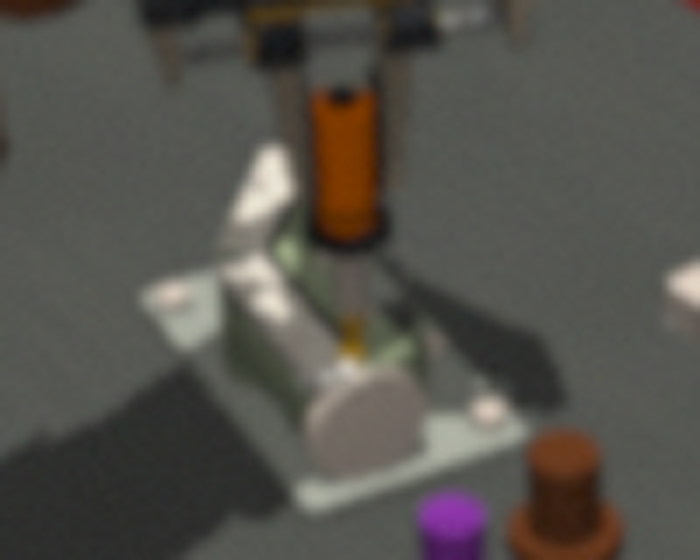

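Call:
play_rows(steps=[0.0002,0.0018,0,0,0,0,1,0.0006,0.0048,0,0,0,0,1,0.001,0.008,0,0,0,0,1,0.0014,0.0112,0,0,0,0,1,0.0018,0.0144,0,0,0,0,1,0.0022,0.0176,0,0,0,0,1,0.0027,0.0208,0,0,0,0,1,0.0031,0.024,0,0,0,0,1])

```text
time_s: 16.7
position: [0.5155, 0.1426, 0.1809]
tcp_rot: [179.9, 0.0, 66.1]
ft_force: [0.5, 0.5, -1.6]
grip_width: 0.0297
```

Call:
play_rows(steps=[0.0004,0.0031,0,0,0,0,1,0.0008,0.0063,0,0,0,0,1,0.0012,0.0095,0,0,0,0,1,0.0016,0.0127,0,0,0,0,1,0.002,0.0159,0,0,0,0,1,0.0024,0.0191,0,0,0,0,1,0.0028,0.0223,0,0,0,0,1,0.0032,0.0255,0,0,0,0,1])

```text
time_s: 17.7
position: [0.5187, 0.1683, 0.1809]
tcp_rot: [179.9, 0.0, 66.1]
ft_force: [0.8, -0.4, -1.9]
grip_width: 0.0294
```

Line at y=0.1683 is x=0.5187: on it.

Call:
play_rows(steps=[0.0004,0.0031,0,0,0,0,1,0.0008,0.0063,0,0,0,0,1,0.0012,0.0095,0,0,0,0,1,0.0016,0.0127,0,0,0,0,1,0.002,0.0159,0,0,0,0,1,0.0024,0.0191,0,0,0,0,1,0.0028,0.0223,0,0,0,0,1,0.0032,0.0255,0,0,0,0,1])

```text
time_s: 18.7
position: [0.522, 0.194, 0.1809]
tcp_rot: [179.9, 0.0, 66.1]
ft_force: [-0.6, 0.6, -2.6]
grip_width: 0.0296
```

Call:
play_rows(steps=[0.0004,0.0031,0,0,0,0,1,0.0008,0.0063,0,0,0,0,1,0.0012,0.0095,0,0,0,0,1,0.0016,0.0127,0,0,0,0,1,0.002,0.0159,0,0,0,0,1,0.0024,0.0191,0,0,0,0,1,0.0028,0.0223,0,0,0,0,1,0.0032,0.0252,0,0,0,0,1])

```text
time_s: 19.7
position: [0.5252, 0.2194, 0.1809]
tcp_rot: [179.9, 0.0, 66.1]
ft_force: [-0.7, -0.1, -2.0]
grip_width: 0.0295
```

Call:
play_rows(steps=[0.002,0.0018,0,0,0,0,1,0.0044,0.004,0,0,0,0,1,0.0068,0.0062,0,0,0,0,1,0.0092,0.0084,0,0,0,0,1,0.0115,0.0106,0,0,0,0,1,0.0139,0.0127,0,0,0,0,1,0.0162,0.0149,0,0,0,0,1,0.0186,0.0171,0,0,0,0,1])

```text
time_s: 20.7
position: [0.5439, 0.2366, 0.1809]
tcp_rot: [179.9, 0.0, 66.1]
ft_force: [0.7, -0.5, -2.3]
grip_width: 0.0297
```

Call:
play_rows(steps=[0.0023,0.0021,0,0,0,0,1,0.0047,0.0043,0,0,0,0,1,0.007,0.0064,0,0,0,0,1,0.0094,0.0086,0,0,0,0,1,0.0118,0.0107,0,0,0,0,1,0.0141,0.0129,0,0,0,0,1,0.0165,0.015,0,0,0,0,1,0.0188,0.0172,0,0,0,0,1])

```text
time_s: 21.7
position: [0.5629, 0.254, 0.1808]
tcp_rot: [179.9, 0.0, 66.1]
ft_force: [0.6, -0.5, -1.5]
grip_width: 0.0294
```

Call:
play_rows(steps=[0.0023,0.0021,0,0,0,0,1,0.0047,0.0043,0,0,0,0,1,0.007,0.0064,0,0,0,0,1,0.0094,0.0086,0,0,0,0,1,0.0118,0.0107,0,0,0,0,1,0.0141,0.0129,0,0,0,0,1,0.0165,0.015,0,0,0,0,1,0.0188,0.0171,0,0,0,0,1])

```text
time_s: 22.7
position: [0.5818, 0.2712, 0.1809]
tcp_rot: [179.9, 0.0, 66.1]
ft_force: [-0.4, 1.1, -2.7]
grip_width: 0.0297
```

Call:
play_rows(steps=[0.0022,0.002,0,0,0,0,1,0.0044,0.0041,0,0,0,0,1,0.006,0.0056,0,0,0,0,1,0.0063,0.0058,0,0,0,0,1,0.0063,0.0058,0,0,0,0,1,0.0063,0.0058,0,0,0,0,1,0.0063,0.0058,0,0,0,0,1,0.0063,0.0058,0,0,0,0,1])

```text
time_s: 23.7
position: [0.5881, 0.277, 0.1809]
tcp_rot: [179.9, 0.0, 66.1]
ft_force: [-0.4, 0.0, -0.9]
grip_width: 0.0293
```

Run:
```python
from h import *
c=bot.capture("side"); s=bot.sense();p=s["position"];print(p,s["tcp_rot"],s["ft_force"])
print("tip",proj(c,[p[0],p[1],p[2]-.0956]).round(1),"end",proj(c,[.5873,.2768,.08]).round(1))
save("s8",c["img"][130:210,240:340],7)
```

```text
[0.58814597 0.27698411 0.18087741] [1.79887352e+02 2.18695336e-02 6.61227072e+01] [-0.22864242 -0.24087921 -2.21164322]
tip [171.8 283.4] end [173.1 283.3]
```

View pics/s8.png

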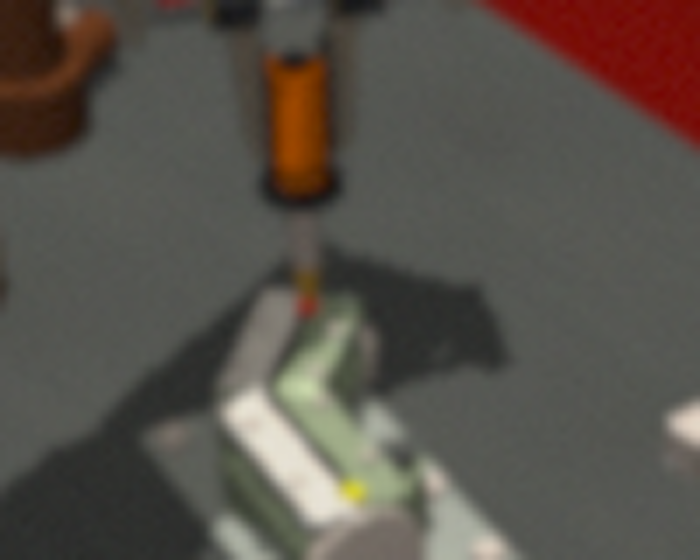

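Call:
play_rows(steps=[0,0,0.005,0,0,0,1,0,0,0.02,0,0,0,1,0,0,0.04,0,0,0,1,-0.002,-0.01,0.055,0,0,0,1,-0.01,-0.05,0.055,0,0,0,1,-0.02,-0.105,0.055,0,0,0,1,-0.03,-0.16,0.055,0,0,0,1,-0.041,-0.215,0.055,0,0,0,1])

```text
time_s: 24.75
position: [0.5466, 0.0599, 0.2371]
tcp_rot: [179.8, -0.0, 66.1]
ft_force: [0.6, -0.9, -2.3]
grip_width: 0.0293
```

Call:
play_rows(steps=[-0.01,-0.055,0,0,0,0,1,-0.02,-0.11,0,0,0,0,1,-0.03,-0.16,0,0,0,0,1,-0.039,-0.205,0,0,0,0,1,-0.046,-0.24,0,0,0,0,1,-0.05,-0.26,0,0,0,0,1,-0.0505,-0.2695,0,0,0,0,1,-0.0505,-0.2695,0,0,0,0,1])

```text
time_s: 25.75
position: [0.4961, -0.2099, 0.2376]
tcp_rot: [179.8, -0.0, 66.1]
ft_force: [0.2, -0.0, -2.0]
grip_width: 0.0295
```

Call:
play_rows(steps=[0.0004,0.0015,-0.005,0,0,0,1,0.0004,0.0015,-0.015,0,0,0,1,0.0004,0.0015,-0.025,0,0,0,1,0.0004,0.0015,-0.031,0,0,0,1,0.0004,0.0015,-0.033,0,0,0,1,0.0004,0.0015,-0.033,0,0,0,1,0.0004,0.0015,-0.033,0,0,0,1,0.0004,0.0015,-0.033,0,0,0,1])

```text
time_s: 26.75
position: [0.4967, -0.2085, 0.2048]
tcp_rot: [179.7, -0.0, 66.1]
ft_force: [0.3, 0.9, -2.2]
grip_width: 0.0297
```

Run:
```python
from h import *
c=bot.capture("side"); s=bot.sense();p=s["position"];print(p,s["tcp_rot"],s["ft_force"])
print("tip",proj(c,[p[0],p[1],p[2]-.0956]).round(1))
save("s9",c["img"][200:290,300:400],7)
```

```text
[ 0.49663127 -0.2084521   0.20480059] [ 1.79751955e+02 -1.31539640e-02  6.60821646e+01] [ 0.03757809 -0.18136372 -1.69932136]
tip [244.  344.1]
```

View pics/s9.png

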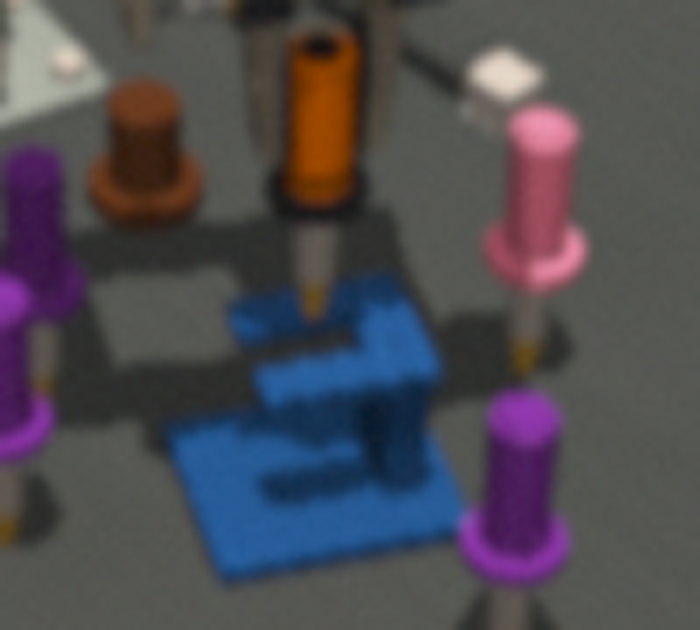

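Call:
play_rows(steps=[0,0,-0.006,0,0,0,1,0,0,-0.015,0,0,0,1,0,0,-0.024,0,0,0,1,0,0,-0.033,0,0,0,1,0,0,-0.042,0,0,0,1,0,0,-0.051,0,0,0,1,0,0,-0.06,0,0,0,1,0,0,-0.066,0,0,0,1])

```text
time_s: 27.8
position: [0.4965, -0.2084, 0.1381]
tcp_rot: [179.8, -0.0, 66.1]
ft_force: [-0.1, 0.7, -2.3]
grip_width: 0.0298
```

Call:
play_rows(steps=[0,0,-0.003,0,0,0,1,0,0,-0.006,0,0,0,1,0,0,-0.009,0,0,0,1,0,0,-0.012,0,0,0,1,0,0,-0.0145,0,0,0,1,0,0,-0.016,0,0,0,1,0,0,-0.017,0,0,0,1,0,0,-0.017,0,0,0,1])

```text
time_s: 28.8
position: [0.4965, -0.2084, 0.1211]
tcp_rot: [179.8, -0.0, 66.1]
ft_force: [-1.2, -0.3, -1.8]
grip_width: 0.0297
```

Call:
play_rows(steps=[0,0,-0.0003,0,0,0,1,0,0,-0.0005,0,0,0,1,0,0,-0.0007,0,0,0,1,0,0,-0.0007,0,0,0,1,0,0,-0.0007,0,0,0,1,0,0,-0.0007,0,0,0,1,0,0,-0.0007,0,0,0,1,0,0,-0.0007,0,0,0,1])

```text
time_s: 29.8
position: [0.4965, -0.2084, 0.1206]
tcp_rot: [179.8, -0.0, 66.1]
ft_force: [-1.4, 0.6, 4.5]
grip_width: 0.03
```

Run:
```python
from h import *
F=[]
for i in range(4):
    s=bot.sense();F.append(s["ft_force"]); bot.capture("wrist")
print(s["position"],np.mean(F,0))
c=bot.capture("side");save("s10",c["img"][200:290,300:400],7)
```

```text
[ 0.4965608  -0.20841856  0.1205447 ] [-1.48963378  0.50321805  4.33262485]
```

View pics/s10.png

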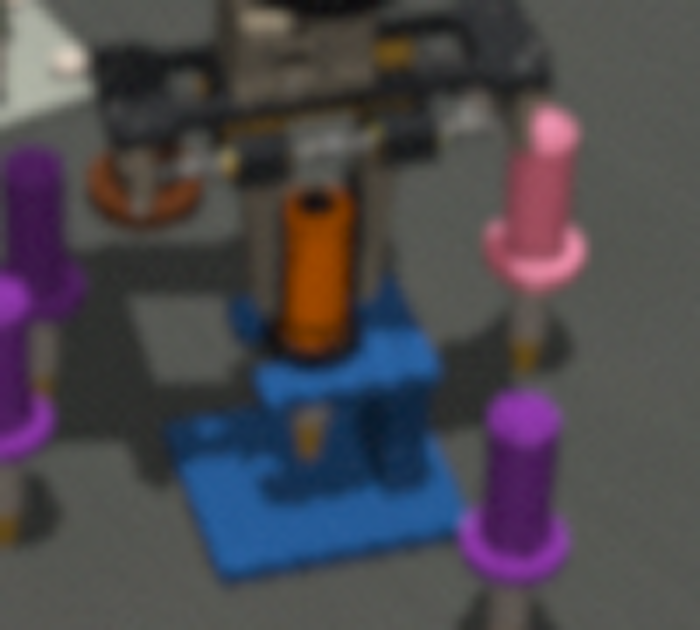

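Call:
play_rows(steps=[0,0,0,0,0,0,0.36,0,0,0,0,0,0,0.33,0,0,0,0,0,0,0.28,0,0,0,0,0,0,0.2,0,0,0,0,0,0,0,0,0,0,0,0,0,-0.4,0,0,0,0,0,0,-1,0,0,0,0,0,0,-1])

```text
time_s: 31.05
position: [0.4966, -0.2084, 0.1206]
tcp_rot: [179.8, -0.0, 66.1]
ft_force: [-0.6, -0.6, 0.2]
grip_width: 0.0737
```

Call:
play_rows(steps=[0,0,0,0,0,0,-1,0,0,0,0,0,0,-1,0,0,0.005,0,0,0,-1,0,0,0.02,0,0,0,-1,0,0,0.045,0,0,0,-1,0,0,0.075,0,0,0,-1,0,0,0.11,0,0,0,-1,0,0,0.14,0,0,0,-1])

```text
time_s: 32.05
position: [0.4968, -0.2085, 0.2632]
tcp_rot: [179.7, -0.0, 66.1]
ft_force: [-0.1, 1.0, 0.3]
grip_width: 0.0917
```

Call:
play_rows(steps=[-0.02,-0.04,0,0,0,0,-1,-0.035,-0.085,0,0,0,0,-1,-0.043,-0.11,0,0,0,0,-1,-0.043,-0.115,0,0,0,0,-1,-0.043,-0.115,0,0,0,0,-1,-0.043,-0.115,0,0,0,0,-1,-0.043,-0.115,0,0,0,0,-1,-0.043,-0.115,0,0,0,0,-1])

```text
time_s: 33.05
position: [0.454, -0.323, 0.2632]
tcp_rot: [179.7, -0.0, 66.1]
ft_force: [-0.7, -0.1, -0.4]
grip_width: 0.0918
```

Run:
```python
from h import *
s=bot.sense();print(s["time_s"],s["position"],s["ft_force"],s["grip_width"])
c=bot.capture("wrist")
rr,cc=np.mgrid[20:120,260:370]
Q=np.array([deproj(c,(r,q)) for r,q in zip(rr.ravel(),cc.ravel())])
h=Q[abs(Q[:,2]-.173)<.006]; print(len(h),h.min(0).round(4),h.max(0).round(4),((h.min(0)+h.max(0))/2).round(4))
T=(h.min(0)+h.max(0))/2
v=cv2.resize(c["img"][:130,250:380][:,:,::-1],None,fx=4.6,fy=4.6,interpolation=cv2.INTER_CUBIC).copy()
for t in np.linspace(0,6.28,60):
    for r,z in((.015,.173),(.023,.103)):
        q=proj(c,[T[0]+r*np.cos(t),T[1]+r*np.sin(t),z]); cv2.circle(v,(int((q[1]-249.5)*4.6),int((q[0]+.5)*4.6)),1,(255,255,0),-1)
cv2.imwrite("pics/w11.png",v)
c=bot.capture("side");save("s11",c["img"][150:350,200:460],3)
for t in["hub_mark","jar","shaft","wrench"]:
    for d in bot.landmark_of("side",t)[:1]: print(t,np.round(d["location"]),d["score"])
```

```text
33.05 [ 0.4539926  -0.32303399  0.26319833] [-0.69586237 -0.08367518 -0.36557348] 0.0918283322910317
1123 [ 0.4816 -0.2233  0.167 ] [ 0.5103 -0.1937  0.1757] [ 0.4959 -0.2085  0.1713]
hub_mark [227. 320.] 0.5
shaft [206. 356.] 0.73
wrench [338. 395.] 0.69
```

View pics/w11.png

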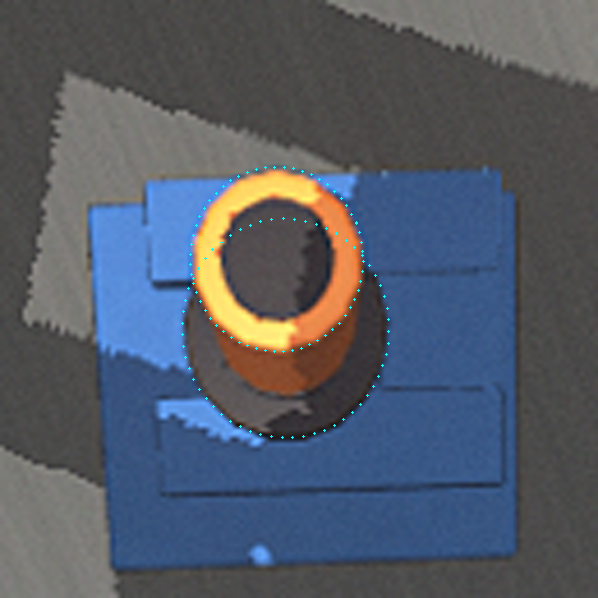

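View pics/s11.png

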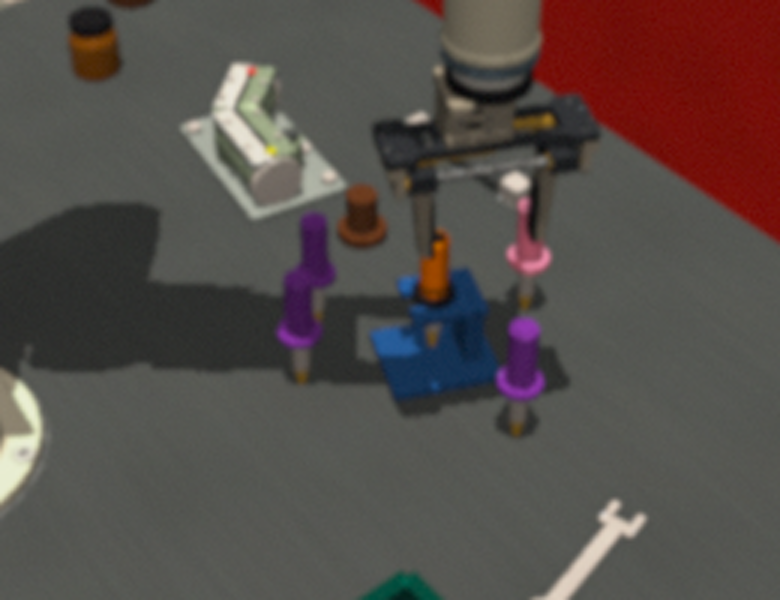

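The wand hangs upright at the seat, 0.4 mm from it. Nothing else has moved and the gripper is clear.

```bash
python3 -c "
from cell import bot
print(bot.sign_off())"
```

```text
the job is handed in; nothing more can be done
None
```

I took the orange wand from the stand and ran its tip along the gasket line from the yellow dot, round the bend, to the red dot. I then hung it back in the fork, let go, and handed the job in at about 33 s.

- **Pass:** the planned speed was about 2.5 cm/s with the tip about 5 mm above the flange. Measured arm positions stayed within about 1 mm of the line I fitted. The side camera showed the tip over the dot at both ends, and no contact force appeared. The tip's height and sideways position come from the arm pose and the grasp, because the collar hides the tip from the wrist camera.
- **Re-hang:** the upward force on the gripper reached about 4.5 N as the collar seated, and I opened the fingers only after that. Afterwards the wrist camera showed the wand upright, its axis about 0.4 mm from the measured seat, with the gripper clear.
- **Other things:** the hub, shaft, jar and wrench and the purple and pink look-alikes appear where they were in the side picture. The network did not report the jar in that last picture, so I checked it by eye only.

No check failed. The hand-in reported no verdict.

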